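# Clip the stained drawer front into the blue dunnage rack

### The arm

A 6-joint arm with a two-finger parallel gripper is mounted at the origin on the work surface. World frame = base frame: x ahead of the robot, y to its left, z up, the work surface at z = 0. Lengths are in m, angles in rad, forces in N, time in s.
With the tool pointing down it reaches from about 0.2 to 0.875 m from the base axis. Payload 3.4 kg.
Tool frame: the origin (TCP) lies between the finger pads; the fingertips stand 22 mm ahead of it and the grasp point (between the pads) lies 3 mm ahead of it (manip.tcp_to_tips is the distance from the TCP to the fingertips, in m); z points along the fingers, y is the line along which they close (so a half turn about z gives the same grasp; the last joint's range is limited). The gripper opens to 94 mm and grips with 3 to 60 N. Pads are 16 mm wide; open, the fingers measure 119 mm over their backs; the gripper's body (75 mm by 177 mm) begins 78 mm behind the grasp point.
Start: joints at [-1.318, 0.276, 1.505, -0, 1.361, -0.121], TCP at [0.21, -0.535, 0.227] pointing down, gripper open.
Joint ranges: [-2.89, 2.89], [-0.75, 2.08], [0.22, 2.7], [-1.18, 4.32], [0.11, 2.71], [-2.7, 2.7]. Speed limits (rad/s): [2.57, 2.57, 3.14, 3.14, 3.14, 3.14].

### API

Orientations are given as a unit quaternion [x, y, z, w].
In Python, from plant import manip, imaging, job_done gives the robot as it stands.
- The arm moves only by the tool play_rows, never from a script. Its argument "deltas" is a list of rows, each a list of 7 numbers: the turn, a rotation vector about the tool's x, y, z in degrees, then the shift along the tool's x, y, z in cm, then the closure, from 0 (fully open) to 1 (shut). In form: [[rx, ry, rz, tx, ty, tz, jaw], ...]. A call has 1 to 10 rows; each row is the pose to reach, as a shift and turn from the pose commanded when the call began, along the tool's axes at that moment; what a row does not reach only later rows make up. A row lasts 1/10 s, in which the tool goes at most 50 mm and 8.59 degrees, less where a joint would pass 70% of its speed; a pose out of reach is approached as far as the arm can. A call with a gripper value outside its range is refused whole. The fingers move at their own pace and stop on an object; "grip_force" is the grip in N (left out, the last holds). Time passes only in rows, so rows that repeat a pose let the fingers close. It gives the time, the measured TCP pose, the force, the opening and the grip force at its end, in the units of the state.
- manip.get_obs(): the state, without advancing time (a new reading comes with each control period).
- imaging.snapshot(name): name is "side" or "top" or "wrist"; returns (picture, depth): 420x560x3 uint8, red, green, blue; 420x560 float32, m along the optical axis (not along the pixel's ray), 0 where there is no reading.
- imaging.camera_params(name): a dict with "K" (3x3 intrinsics, pixels), "R" (3x3) and "t" (3): a world point X has camera coordinates R X + t. Camera axes: x right, y down, z forward; pixel columns grow to the right and rows downward; lengths in m; the calibration is good to about 2 mm. A picture is of the moment at which its call begins: read the wrist's pose just before it. camera_params takes no time and is no camera call; for the wrist camera it gives the pose at the moment of the call.
- job_done(): hands the job in; it is judged then, once.
The state is a dict: "clock": time; "q": joint angles; "joint_vel": joint speeds; "tau": joint torques, N m; "position": TCP position; "ee_rot": TCP orientation; "wrist_force": force on the tool from outside, world axes, zero at the start; "ft_torque": the same for the moment, N m; "opening": finger opening in m; "grasp_force": force on a finger pad.
Only numpy, scipy, OpenCV 4.12 (cv2) and the standard library are available. Lean on these libraries where they do the work, as an engineer would, in place of code of your own. Each camera call takes 0.05 s, during which the arm holds its last target. There are 200 camera calls.

### The job

Take the amber-stained drawer front out of its wooden stand and push it down between the spring clips of the blue dunnage rack until it is fully home: standing upright on the rack's base, lengthwise along the slot and about midway along it. Do not drop it in from above the clips; let go of it once it is home, and leave the white drawer front where it stands.

Things in the scene. Friction and masses are not known exactly. Their poses are not given: they have to be found in the camera images.
- panel_amber: Amber-stained drawer front, a flat panel 160 mm long (x), 16 mm thick (y), 110 mm tall (z), about 0.2 kg, standing on a long edge in the 18 mm groove of a fixed wooden stand (groove floor 10 mm, cheek tops 40 mm above the table). Origin: centre of its bottom edge. z up. Lifts straight out by its plain top edge; the same either way round.
- panel_white: White drawer front, 160 mm long (x), 16 mm thick (y), 110 mm tall (z), about 0.2 kg, standing on a long edge in the 18 mm groove of a fixed wooden stand (groove floor 10 mm, cheek tops 40 mm above the table). Origin: centre of its bottom edge. z up. To be left alone.
- rack_blue_seat (a point): Blue rack's seat: slot centre on its base plate's top (10 mm above the table), where the panel's bottom edge rests. x along slot, y across, z up. Two facing spring clips 100 mm long, funnel 40 mm wide at 66 mm above the table narrowing to a 6 mm gap at 46 mm; each gives up to 16 mm. A panel set on them stays about 40 mm above the seat; an 8 to 15 N push spreads them, then little force slides it home.
- rack_red: Red rack, a bystander of the same build as the blue one: base plate 190 mm (x, along the slot) by 100 mm (y) by 10 mm thick, fixed to the table, painted side walls reaching 40 mm above the table, steel clips between them reaching 66 mm. Origin: centre of its underside.
There are look-alikes about, which are no part of the job. What is shaped like the panel_amber but purple is not meant.

How it is judged:
At the end, for the whole second after the job is handed in: The amber panel stands at rest in the blue rack's slot, released: bottom edge within 8 mm of the base plate, its middle within 30 mm of the slot's centre lengthwise and 12 mm across, in line with the slot within 0.2 rad (11 degrees), upright within 0.15 rad (8.6 degrees) (z of panel_amber in the frame of rack_blue_seat between -0.008 and 0.008 m and x of panel_amber in the frame of rack_blue_seat between -0.03 and 0.03 m and y of panel_amber in the frame of rack_blue_seat between -0.012 and 0.012 m and angle between the x axis of panel_amber and the x axis of rack_blue_seat, either way round below 0.2 rad and angle between panel_amber's own z axis and vertical below 0.15 rad and linear speed of panel_amber below 0.02 m/s and contact force between panel_amber and the fingers below 0.1 N); the robot touches nothing.
It fails at once if the amber panel is let go in the air (bottom edge more than 80 mm above the table with no finger touching it) (height (world z) of panel_amber above 0.08 m and contact force between panel_amber and the fingers below 0.05 N).
It fails at once if the white panel is moved more than 30 mm (distance of panel_white from where it was at the start of the episode above 0.03 m).
It also fails if it takes over 40 s, if anything falls off the work surface, if the arm or the gripper's body presses on something with over 40 N, if the wrist force passes 120 N, or if a joint passes its speed limit or range.

## Working session

There is one attempt and no reset: what is moved stays moved. The work goes in short steps, Python scripts to look and compute and a tool call to move; the robot and the scene stay as the last step left them, time stands still between calls to the robot, and variables do not carry over. Pictures are saved under pics/ and viewed, at most 10 in all, crops included, and the job is handed in when it is done.

Besides the shell and the picture viewer there is one more tool, called after "Request:" as name(argument=value, ...) on one line, values as JSON. play_rows: Moves the arm, as the interface text tells. Its arguments: {"type":"object","properties":{"deltas":{"type":"array","items":{"type":"array","items":{"type":"number"}}},"grip_force":{"type":"number"}},"required":["deltas"]}

```bash
mkdir -p pics; python3 - <<'E'
from plant import manip, imaging
import cv2, numpy as np, pickle
o=manip.get_obs(); print({k:np.round(o[k],3) for k in o})
d={}
for n in ("top","side"):
    im,dp=imaging.snapshot(n); p=imaging.camera_params(n); d[n]=(im,dp,p)
    cv2.imwrite(f"pics/{n}0.png",im[:,:,::-1]); print(n,p['K'].tolist(),p['R'].round(3).tolist(),p['t'].round(3).tolist())
pickle.dump(d,open("d0.pkl","wb"))
E
```

```text
{'clock': np.float64(0.0), 'q': array([-1.318,  0.277,  1.506, -0.   ,  1.361, -0.121]), 'joint_vel': array([ 0.001,  0.   ,  0.001, -0.   ,  0.001,  0.001]), 'tau': array([ 1.0000e-03, -4.0457e+01, -2.3722e+01,  7.0000e-02,  3.4000e-02,
       -0.0000e+00]), 'position': array([ 0.21 , -0.535,  0.227]), 'ee_rot': array([ 0.983,  0.186, -0.   , -0.001]), 'wrist_force': array([-0.014, -0.414,  0.031]), 'ft_torque': array([-0.018,  0.031, -0.015]), 'grasp_force': np.float64(0.0), 'opening': np.float64(0.094)}
top [[524.7674716721831, 0.0, 284.36304538831314], [0.0, 524.7674716721831, 212.3363372824096], [0.0, 0.0, 1.0]] [[0.024, -1.0, 0.005], [-0.996, -0.024, -0.082], [0.082, -0.003, -0.997]] [-0.052, 0.52, 1.443]
side [[529.985017403893, 0.0, 275.9983208033423], [0.0, 529.985017403893, 206.9404985787961], [0.0, 0.0, 1.0]] [[-0.932, 0.363, -0.003], [0.206, 0.52, -0.829], [-0.299, -0.773, -0.56]] [0.494, -0.056, 1.585]
```

View pics/top0.png

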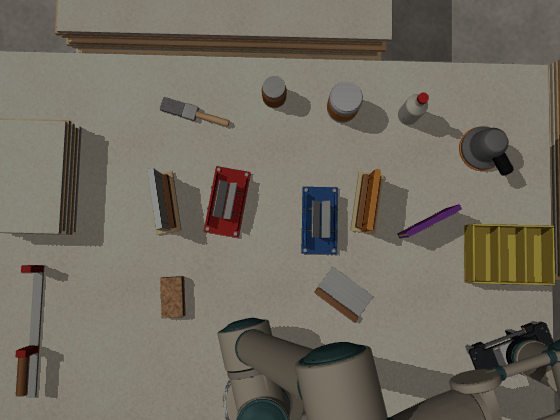

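View pics/side0.png

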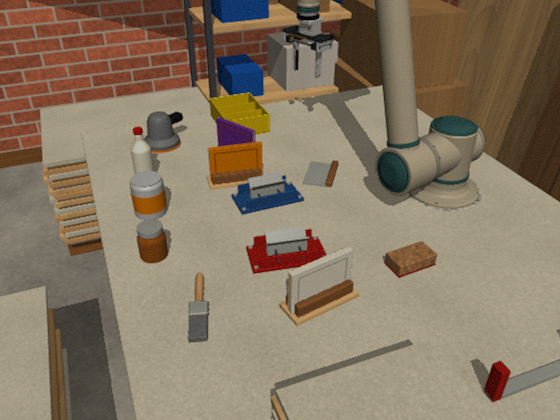

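Top view candidates: the amber panel in its stand at (368,200), the purple look-alike at (430,221), the white panel at (160,200), and the orange jars at (274,92) and (345,102). I choose the amber one at (368,200). The blue rack is at (320,220) and the red one at (228,202).

```bash
cat > h.py <<'E'
import numpy as np, cv2
def cloud(dp,p):
    v,u=np.indices(dp.shape); K=p['K']
    c=np.stack([(u-K[0,2])/K[0,0]*dp,(v-K[1,2])/K[1,1]*dp,dp],-1)
    return (c-p['t'])@p['R']
def ray(uv,z,p):
    uv=np.asarray(uv,float).reshape(-1,2)
    d=np.c_[uv,np.ones(len(uv))]@np.linalg.inv(p['K']).T@p['R']; c=-p['R'].T@p['t']
    return c+d*((z-c[2])/d[:,2])[:,None]
def rect(m,z,p):
    "largest blob in mask -> rectangle on plane z: centre, sides, long-axis angle(deg)"
    c=max(cv2.findContours(m.astype(np.uint8),0,cv2.CHAIN_APPROX_NONE)[0],key=cv2.contourArea)
    P=ray(c.reshape(-1,2),z,p)[:,:2]
    (cx,cy),(w,h),a=cv2.minAreaRect((P*1000).astype(np.float32))
    if w<h: w,h,a=h,w,a+90
    return np.round([cx,cy,w,h,(a+90)%180-90],1)
E
python3 - <<'E'
import pickle,cv2,numpy as np
from h import *
im,dp,p=pickle.load(open('d0.pkl','rb'))['top']
X=cloud(dp,p); z=X[...,2]; hsv=cv2.cvtColor(im,cv2.COLOR_RGB2HSV); H,S,V=cv2.split(hsv)
box=lambda a,b,c,d: np.pad(np.ones((d-c,b-a),bool),((c,420-d),(a,560-b)))
amb=box(345,390,160,240)&(H>5)&(H<25)&(S>120)
print('z max amber',np.percentile(z[amb],[5,50,90,98]))
print('amber top',rect(amb&(z>.112),.12,p), 'n',(amb&(z>.112)).sum())
q=X[amb&(z>.112)]; print('cloud mean',q.mean(0), q.min(0),q.max(0))
b=box(290,350,175,265)&(H>95)&(H<125)&(S>100)
print('blue base z',np.percentile(z[b],[5,50,95])); print('blue base',rect(b&(z<.02),.01,p),'walls',rect(b&(z>.03),.04,p))
cl=box(290,350,175,265)&(z>.052)&(z<.075)
print('clips',rect(cv2.morphologyEx(cl.astype(np.uint8),cv2.MORPH_CLOSE,np.ones((9,9))),.066,p),X[cl].mean(0))
pu=box(395,465,200,245)&(H>125)&(H<160)&(S>80); print('purple',X[pu].min(0),X[pu].max(0))
cv2.imwrite('pics/crop1.png',cv2.resize(im[150:280,270:470,::-1],None,fx=4,fy=4,interpolation=cv2.INTER_CUBIC))
E
```

```text
z max amber [0.0310499  0.06624499 0.12188173 0.12531537]
amber top [ 553.3 -269.7  160.    18.    -7.6] n 395
cloud mean [ 0.55253447 -0.2693912   0.12379346] [ 0.40091073 -0.28716463  0.11225469] [ 0.6331249  -0.03473185  1.48114297]
blue base z [0.00595224 0.01192425 0.04241813]
blue base [ 503.6 -138.9  186.2   98.9    1.2] walls [ 503.7 -175.   146.3   13.8    0.9]
clips [ 503.4 -138.7  100.3   48.8    1.1] [ 0.50353443 -0.13919851  0.06185213]
purple [ 0.40091073 -0.50309035  0.00478389] [ 0.54553255 -0.03473185  1.48114297]
```

View pics/crop1.png

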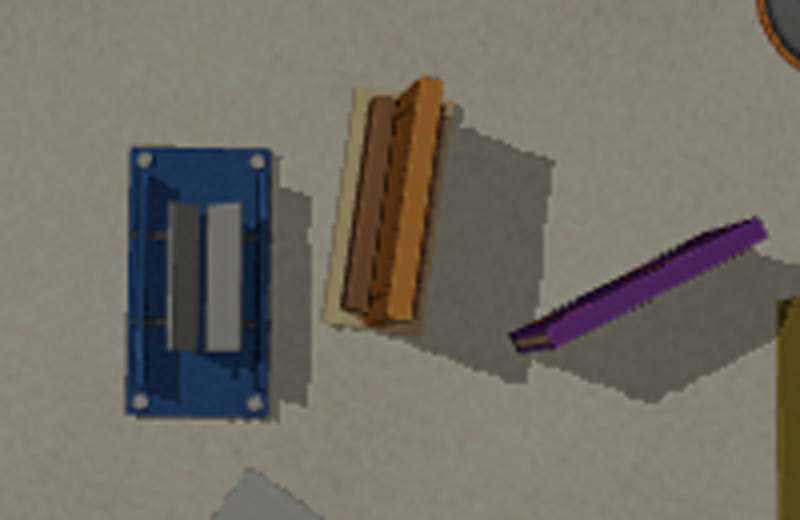

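The crop shows the amber panel in its wooden stand (crop 410,200) and, close by, the blue rack with its grey clips (200,280). The purple piece at (640,290) is the look-alike.

```bash
cat >> h.py <<'E'
from scipy.spatial.transform import Rotation as Ro
def go(o,xyz,yaw):
    "row (deg, cm) from pose o to tool-down pose with tool x at world yaw (deg, mod 180)"
    R0=Ro.from_quat(o['ee_rot']); best=None
    for y in (yaw,yaw+180):
        Rt=Ro.from_euler('z',y,degrees=True)*Ro.from_euler('x',180,degrees=True)
        rv=(R0.inv()*Rt).as_rotvec(degrees=True)
        if best is None or np.linalg.norm(rv)<np.linalg.norm(best): best=rv
    return np.round(best,2), np.round(R0.inv().apply(np.array(xyz)-o['position'])*100,2)
E
python3 - <<'E'
from plant import manip
from h import *
print(go(manip.get_obs(),[.553,-.269,.235],-7.6))
E
```

```text
(array([-9.000e-02,  1.000e-02,  2.901e+01]), array([ 41.65, -12.22,  -0.8 ]))
```

Request:
play_rows(deltas=[[0, 0, 7, 10, -3, -0.8, 0], [0, 0, 15, 21, -6, -0.8, 0], [0, 0, 22, 31, -9, -0.8, 0], [0, 0, 29, 41.6, -12.2, -0.8, 0], [0, 0, 29, 41.6, -12.2, -0.8, 0], [0, 0, 29, 41.6, -12.2, -0.8, 0], [0, 0, 29, 41.6, -12.2, -0.8, 0], [0, 0, 29, 41.6, -12.2, -0.8, 0], [0, 0, 29, 41.6, -12.2, -0.8, 0], [0, 0, 29, 41.6, -12.2, -0.8, 0]], grip_force=40)

```text
clock: 1.1
position: [0.5558, -0.2665, 0.2346]
ee_rot: [0.998, -0.064, 0.0, -0.001]
wrist_force: [-0.7, -1.1, -0.1]
opening: 0.0937
grasp_force: 0.0
```

```bash
python3 - <<'E'
from plant import manip, imaging
from h import *
o=manip.get_obs(); p=imaging.camera_params('wrist'); im,dp=imaging.snapshot('wrist')
print(o['position'],o['ee_rot'],o['clock'])
cv2.imwrite('pics/w1.png',im[:,:,::-1])
X=cloud(dp,p); z=X[...,2]; H,S,V=cv2.split(cv2.cvtColor(im,cv2.COLOR_RGB2HSV))
m=(H>5)&(H<25)&(S>120)&(z>.114)&(z<.128)
print(m.sum(),rect(m,.12,p),X[m].mean(0),X[m].min(0),X[m].max(0))
E
```

```text
[ 0.55578494 -0.26650103  0.23460717] [ 9.97979021e-01 -6.35361705e-02  3.61954768e-04 -9.47922594e-04] 1.1
3258 [ 554.3 -273.9  158.3   15.3   -7.4] [ 0.56007541 -0.27439952  0.11933955] [ 0.47445714 -0.29145368  0.11663092] [ 0.6330682  -0.25612887  0.12162502]
```

View pics/w1.png

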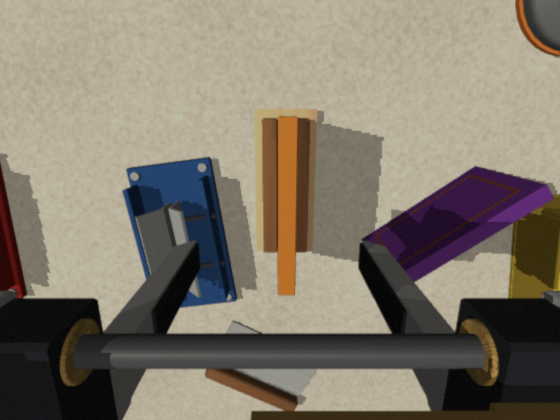

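The wrist view shows the amber top edge at (287,110–295), midway between the fingers and in line with them. Next I lower onto it, stopping partway to check.

```bash
python3 - <<'E'
from plant import manip
from h import *
print(go(manip.get_obs(),[.554,-.273,.100],-7.4))
E
```

```text
(array([-0.02,  0.08,  0.03]), array([ 0.1 ,  0.48, 13.46]))
```

Request:
play_rows(deltas=[[0, 0, 0, 0.1, 0.5, 4, 0], [0, 0, 0, 0.1, 0.5, 8, 0], [0, 0, 0, 0.1, 0.5, 8, 0], [0, 0, 0, 0.1, 0.5, 11, 0], [0, 0, 0, 0.1, 0.5, 13.4, 0], [0, 0, 0, 0.1, 0.5, 13.4, 0], [0, 0, 0, 0.1, 0.5, 13.4, 0], [0, 0, 0, 0.1, 0.5, 13.4, 0]])

```text
clock: 1.95
position: [0.554, -0.2762, 0.1038]
ee_rot: [0.998, -0.066, 0.002, 0.001]
wrist_force: [-0.6, 0.0, -0.3]
opening: 0.0941
grasp_force: 0.0
```

```bash
python3 - <<'E'
from plant import manip, imaging
from h import *
o=manip.get_obs(); p=imaging.camera_params('wrist'); im,dp=imaging.snapshot('wrist')
print(o['position'],o['ee_rot'],o['clock'],o['wrist_force'])
cv2.imwrite('pics/w2.png',im[:,:,::-1])
X=cloud(dp,p); z=X[...,2]; H,S,V=cv2.split(cv2.cvtColor(im,cv2.COLOR_RGB2HSV))
m=(H>5)&(H<25)&(S>120)&(z>.114)&(z<.128)
r=rect(m,.12,p);print(m.sum(),r); print(go(o,[r[0]/1000,r[1]/1000,.1],r[4]))
E
```

```text
[ 0.55404854 -0.27615961  0.1038269 ] [ 0.99779192 -0.06638889  0.00165832  0.00102001] 1.95 [-0.55877185  0.03132455 -0.3240412 ]
8840 [ 581.2 -277.1  103.7   15.8   -7.4]
(array([ 0.1 , -0.2 , -0.21]), array([ 2.7 , -0.27,  0.39]))
```

View pics/w2.png

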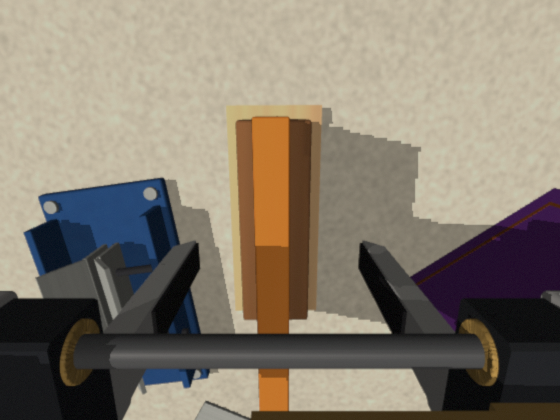

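The panel top at (273,120–300) sits about 3 mm left of the fingers' midline while the arm is still settling. I'll let it settle, then close.

Request:
play_rows(deltas=[[0, 0, 0, 0, 0, 0.2, 0], [0, 0, 0, 0, 0, 0.2, 0], [0, 0, 0, 0, 0, 0.2, 0]])

```text
clock: 2.3
position: [0.5531, -0.2749, 0.0998]
ee_rot: [0.998, -0.066, 0.0, 0.0]
wrist_force: [-0.8, -0.2, -0.7]
opening: 0.0936
grasp_force: 0.0
```

Request:
play_rows(deltas=[[0, 0, 0, 0, -0.1, 0, 0.5], [0, 0, 0, 0, -0.1, 0, 0.8], [0, 0, 0, 0, -0.1, 0, 1], [0, 0, 0, 0, -0.1, 0, 1], [0, 0, 0, 0, -0.1, 0, 1], [0, 0, 0, 0, -0.1, 0, 1], [0, 0, 0, 0, -0.1, 0, 1], [0, 0, 0, 0, -0.1, 0, 1]], grip_force=40)

```text
clock: 3.1
position: [0.5532, -0.274, 0.0995]
ee_rot: [0.998, -0.066, 0.0, 0.0]
wrist_force: [-0.6, -0.3, -0.5]
opening: 0.0332
grasp_force: 0.0
```

Request:
play_rows(deltas=[[0, 0, 0, 0, 0, 0, 1], [0, 0, 0, 0, 0, 0, 1], [0, 0, 0, 0, 0, 0, 1], [0, 0, 0, 0, 0, 0, 1], [0, 0, 0, 0, 0, 0, 1]])

```text
clock: 3.6
position: [0.5531, -0.2738, 0.0994]
ee_rot: [0.998, -0.066, -0.0, -0.0]
wrist_force: [0.0, 0.2, 0.4]
opening: 0.0159
grasp_force: 40.0
```

Request:
play_rows(deltas=[[0, 0, 0, 0, 0, -1, 1], [0, 0, 0, 0, 0, -2.5, 1], [0, 0, 0, 0, 0, -4.5, 1], [0, 0, 0, 0, 0, -6.5, 1], [0, 0, 0, 0, 0, -8.5, 1], [0, 0, 0, 0, 0, -9, 1], [0, 0, 0, 0, 0, -9, 1], [0, 0, 0, 0, 0, -9, 1]])

```text
clock: 4.4
position: [0.5525, -0.2736, 0.1886]
ee_rot: [0.998, -0.066, -0.001, -0.0]
wrist_force: [-0.1, 0.0, -1.9]
opening: 0.0158
grasp_force: 40.0
```

```bash
python3 - <<'E'
from plant import manip
from h import *
o=manip.get_obs();print(o['position'],o['ee_rot']);print(go(o,[.5035,-.139,.19],1.1))
E
```

```text
[ 0.55254148 -0.27363328  0.18856553] [ 9.97809532e-01 -6.61469777e-02 -7.78120822e-04 -3.31139656e-04]
(array([-0.04,  0.09, -8.69]), array([ -6.64, -12.7 ,  -0.13]))
```

Request:
play_rows(deltas=[[0, 0, -1, -1, -2, 0, 1], [0, 0, -3, -2.5, -4.5, 0, 1], [0, 0, -5, -4, -7.5, 0, 1], [0, 0, -7, -5.5, -10, 0, 1], [0, 0, -8.2, -6.3, -12, 0, 1], [0, 0, -8.7, -6.6, -12.7, 0, 1], [0, 0, -8.7, -6.6, -12.7, 0, 1], [0, 0, -8.7, -6.6, -12.7, 0, 1], [0, 0, -8.7, -6.6, -12.7, 0, 1], [0, 0, -8.7, -6.6, -12.7, 0, 1]])

```text
clock: 5.4
position: [0.5049, -0.1403, 0.1893]
ee_rot: [1.0, 0.009, -0.0, 0.0]
wrist_force: [0.5, 1.4, -2.0]
opening: 0.0159
grasp_force: 40.0
```

```bash
python3 - <<'E'
from plant import manip, imaging
from h import *
o=manip.get_obs(); p=imaging.camera_params('wrist'); im,dp=imaging.snapshot('wrist')
s,sd=imaging.snapshot('side')
print(o['position'],o['ee_rot'],o['clock'],o['wrist_force'])
cv2.imwrite('pics/w3.png',np.hstack([im[:,:,::-1][:,80:480],cv2.resize(s[90:300,150:350,::-1],(400,420))]))
X=cloud(dp,p); z=X[...,2]; H,S,V=cv2.split(cv2.cvtColor(im,cv2.COLOR_RGB2HSV))
m=(H>5)&(H<25)&(S>120)&(z>.19)&(z<.22); Z=np.median(z[m])
print('panel top z',Z,rect(m,Z,p))
b=(H>95)&(H<125)&(S>100)
print('blue base',rect(b&(z<.02),.01,p)); print('base cloud',X[b&(z<.02)].min(0),X[b&(z<.02)].max(0))
E
```

```text
[ 0.50485114 -0.14033029  0.18925142] [ 9.99957874e-01  9.17719649e-03 -1.89909077e-05  1.71069996e-04] 5.4 [ 0.49135818  1.41412293 -1.99557268]
panel top z 0.20914499669108694 [ 533.6 -140.6  101.8   16.8    0.8]
blue base [ 565.3 -141.4   97.2   63.9  -89.9]
base cloud [ 0.41205095 -0.19024709  0.00648777] [ 0.59730799 -0.09263923  0.01997783]
```

View pics/w3.png

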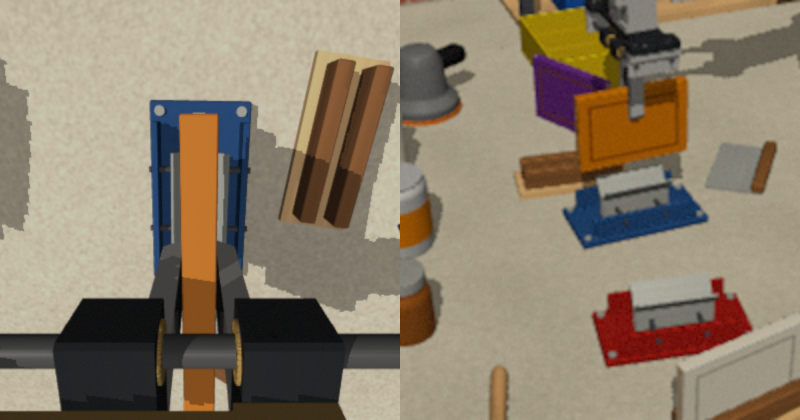

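The left half shows the amber top edge (198,115–330) centred over the blue rack slot and in line with it. The right half shows the panel upright above the blue clips. Next I lower it to the clips.

Request:
play_rows(deltas=[[0, 0, 0, 0, 0, 1, 1], [0, 0, 0, 0, 0, 2.2, 1], [0, 0, 0, 0, 0, 3.4, 1], [0, 0, 0, 0, 0, 4.4, 1], [0, 0, 0, 0, 0, 4.8, 1], [0, 0, 0, 0, 0, 5.1, 1], [0, 0, 0, 0, 0, 5.4, 1], [0, 0, 0, 0, 0, 5.7, 1]], grip_force=60)

```text
clock: 6.3
position: [0.5056, -0.1399, 0.1342]
ee_rot: [1.0, 0.009, 0.002, 0.001]
wrist_force: [0.5, -0.3, -1.0]
opening: 0.0158
grasp_force: 60.0
```

Request:
play_rows(deltas=[[0, 0, 0, 0, 0, 0.4, 1], [0, 0, 0, 0, 0, 0.8, 1], [0, 0, 0, 0, 0, 1.2, 1], [0, 0, 0, 0, 0, 1.6, 1], [0, 0, 0, 0, 0, 2.0, 1], [0, 0, 0, 0, 0, 2.4, 1], [0, 0, 0, 0, 0, 2.7, 1], [0, 0, 0, 0, 0, 2.7, 1]])

```text
clock: 7.1
position: [0.5042, -0.1392, 0.1046]
ee_rot: [1.0, 0.01, -0.0, -0.0]
wrist_force: [1.4, -0.3, -4.7]
opening: 0.0156
grasp_force: 60.0
```

Request:
play_rows(deltas=[[0, 0, 0, 0, 0, 0.2, 1], [0, 0, 0, 0, 0, 0.4, 1], [0, 0, 0, 0, 0, 0.5, 1], [0, 0, 0, 0, 0, 0.5, 1], [0, 0, 0, 0, 0, 0.5, 1]])

```text
clock: 7.6
position: [0.5045, -0.1393, 0.1004]
ee_rot: [1.0, 0.01, -0.0, 0.0]
wrist_force: [0.3, -1.1, -1.0]
opening: 0.0161
grasp_force: 60.0
```

```bash
python3 - <<'E'
from plant import manip, imaging
from h import *
o=manip.get_obs(); p=imaging.camera_params('wrist'); im,dp=imaging.snapshot('wrist')
s,sd=imaging.snapshot('side')
print(o['position'],o['ee_rot'],o['clock'],o['wrist_force'])
cv2.imwrite('pics/w4.png',np.hstack([im[:,:,::-1][:,80:480],cv2.resize(s[90:300,150:350,::-1],(400,420))]))
X=cloud(dp,p); z=X[...,2]; H,S,V=cv2.split(cv2.cvtColor(im,cv2.COLOR_RGB2HSV))
m=(H>5)&(H<25)&(S>120)&(z>.105)&(z<.16)&(X[...,1]>-.16); Z=np.median(z[m])
print('panel top z',Z,rect(m,Z,p))
E
```

```text
[ 0.50448207 -0.13934419  0.10037885] [ 9.99952542e-01  9.74233644e-03 -3.56677101e-07  2.44201512e-05] 7.6 [ 0.25395833 -1.08635455 -0.99531144]
panel top z 0.12027059962539507 [ 533.2 -139.7  101.8   16.9    0.6]
```

View pics/w4.png

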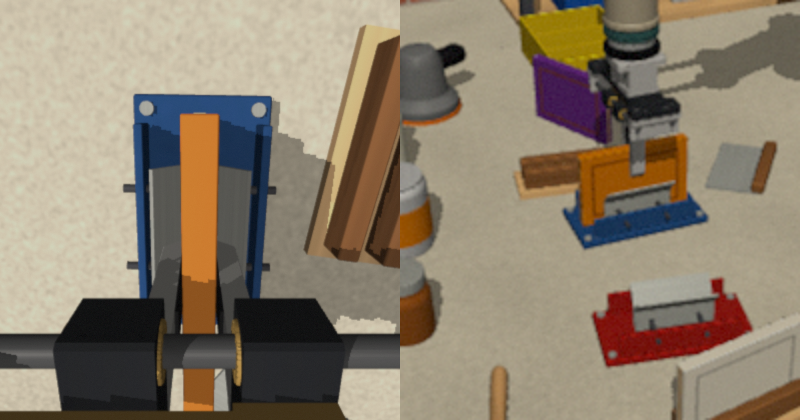

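The panel stands between the blue clips with its top at about 120 mm, so its bottom is on the base plate, and it is in line with the slot. I'll press a touch further to confirm.

Request:
play_rows(deltas=[[0, 0, 0, 0, 0, 0.1, 1], [0, 0, 0, 0, 0, 0.2, 1], [0, 0, 0, 0, 0, 0.2, 1]])

```text
clock: 8.0
position: [0.5045, -0.1394, 0.0994]
ee_rot: [1.0, 0.01, 0.0, 0.0]
wrist_force: [-1.2, -0.8, 5.9]
opening: 0.0155
grasp_force: 60.0
```

Request:
play_rows(deltas=[[0, 0, 0, 0, 0, -0.1, 1], [0, 0, 0, 0, 0, -0.1, 0.9], [0, 0, 0, 0, 0, -0.1, 0.6], [0, 0, 0, 0, 0, -0.1, 0.5], [0, 0, 0, 0, 0, -0.1, 0.5], [0, 0, 0, 0, 0, -0.1, 0.5], [0, 0, 0, 0, 0, -0.1, 0.5]], grip_force=20)

```text
clock: 8.7
position: [0.5045, -0.1393, 0.0994]
ee_rot: [1.0, 0.01, -0.0, 0.0]
wrist_force: [0.2, -0.3, -1.2]
opening: 0.0466
grasp_force: 0.0
```

Request:
play_rows(deltas=[[0, 0, 0, 0, 0, -2, 0.5], [0, 0, 0, 0, 0, -4, 0.5], [0, 0, 0, 0, 0, -7, 0.5], [0, 0, 0, 0, 0, -10, 0.5], [0, 0, 0, 0, 0, -12, 0.5], [0, 0, 0, 0, 0, -12, 0.5], [0, 0, 0, 0, 0, -12, 0.5], [0, 0, 0, 0, 0, -12, 0.5]])

```text
clock: 9.5
position: [0.5035, -0.139, 0.2179]
ee_rot: [1.0, 0.01, -0.001, -0.001]
wrist_force: [0.1, -0.3, 0.8]
opening: 0.0469
grasp_force: 0.0
```

```bash
python3 - <<'E'
from plant import manip, imaging
from h import *
o=manip.get_obs(); p=imaging.camera_params('wrist'); im,dp=imaging.snapshot('wrist')
print(o['position'],o['clock'],o['wrist_force'])
cv2.imwrite('pics/w5.png',im[:,:,::-1])
X=cloud(dp,p); z=X[...,2]; H,S,V=cv2.split(cv2.cvtColor(im,cv2.COLOR_RGB2HSV))
m=(H>5)&(H<25)&(S>120)&(z>.105)&(z<.16)&(X[...,1]>-.17); Z=np.median(z[m])
print('panel top z',Z,rect(m,Z,p))
b=(H>95)&(H<125)&(S>100)&(z<.02); print('base',X[b].min(0),X[b].max(0))
E
```

```text
[ 0.50354142 -0.13897228  0.21790389] 9.5 [ 0.10780699 -0.30075737  0.79193081]
panel top z 0.11931346085597797 [ 5.049e+02 -1.400e+02  1.584e+02  1.590e+01  2.000e-01]
base [ 0.40967671 -0.19022162  0.00662172] [ 0.59736608 -0.09230003  0.01998688]
```

View pics/w5.png

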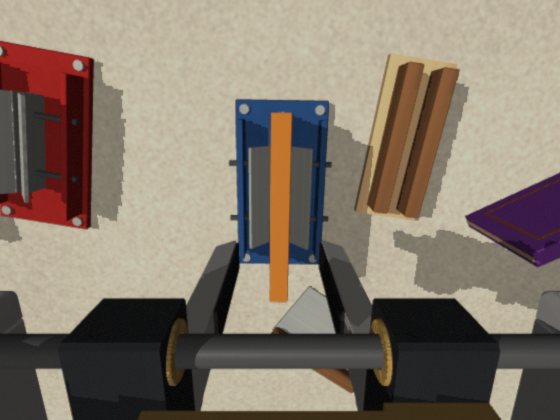

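The amber panel (281,112–300) stands released and centred in the blue rack, with its top at 119 mm. The gripper is clear of it.

```bash
python3 -c "
from plant import job_done
print(job_done())"
```

```text
the job is handed in; nothing more can be done
None
```

The amber drawer front is fully home in the blue rack, standing upright, centred and released; the white one was not touched, and the job is handed in (about 9.5 s on the robot's clock; no verdict was returned).

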